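# Shut the bead tray into its case

### The arm

A 6-joint arm with a two-finger parallel gripper is mounted at the origin on the work surface. World frame = base frame: x ahead of the robot, y to its left, z up, the work surface at z = 0. Lengths are in m, angles in rad, forces in N, time in s.
With the tool pointing down it reaches from about 0.275 to 0.85 m from the base axis. Payload 5.2 kg.
Tool frame: the origin (TCP) lies midway between the tips of the shut fingers; the grasp point (between the pads) lies 19 mm behind it; z points along the fingers, y is the direction in which the jaws open and shut (so a half turn about z gives the same grasp; the last joint's range is limited). The gripper opens to 85 mm and grips with 20 to 120 N. Pads are 22 mm wide; open, the fingers measure 114 mm over their backs; the gripper's body (76 mm by 85 mm) begins 54 mm behind the grasp point. The pads swing forward as they close: fully open they stand 13 mm farther back than shut.
Start: joints at [1.006, 0.259, 1.535, -0, 1.348, -0.203], TCP at [0.195, 0.514, 0.231] pointing down, gripper open.
Joint ranges: [-3.14, 3.14], [-0.91, 2.08], [0.19, 2.58], [-1.22, 4.36], [0.22, 2.71], [-3.12, 3.12]. Speed limits (rad/s): [2.57, 2.57, 3.14, 3.14, 3.14, 3.14].

### API

Orientations are given as a rotation vector (axis times angle).
In Python, from station import arm gives the robot as it stands.
- The arm moves only by the tool jog_arm, never from a script. Its argument "targets" is a list of rows, each an object of numbers: "wx", "wy", "wz": the turn, a rotation vector about the tool's x, y, z in rad; "x", "y", "z": the shift along the tool's x, y, z in mm; "gripper": the opening, from 0 (shut) to 1 (fully open). A call has 1 to 5 rows; each row shifts and turns the commanded pose from where the row before left it, along the tool's axes as they then stand; what a row does not reach is not made up. A row lasts 1/10 s, in which the tool goes at most 50 mm and 8.59 degrees, less where a joint would pass 70% of its speed; a pose out of reach is approached as far as the arm can. A call is refused whole if a number of a shift passes 50 or a number of a turn 0.15, either way. A call with a gripper value outside its range is refused whole. The fingers move at their own pace and stop on an object; "grip_force" is the grip in N (left out, the last holds). Time passes only in rows, so rows that do not move let the fingers close. It gives the time, the measured TCP pose, the force and the opening at its end, in the units of the state.
- arm.read_state(): the state, without advancing time (a new reading comes with each control period).
- arm.camera(name): name is "side" or "top" or "wrist"; returns the picture (400x640x3 uint8, red, green, blue); there is no depth.
- arm.camera_params(name): a dict with "fx", "fy", "cx", "cy" (pixels), "D" ([k1, k2, p1, p2, k3] as OpenCV has them; the pictures are not rectified), "pose" (4x4, takes a point from camera to world coordinates); the wrist camera has in their place "hand_eye" (4x4, takes a point from camera to tool coordinates, whose origin is the TCP and whose axes are the flange's). Camera axes: x right, y up, looking along -z (the intrinsics and any distortion apply to the point x, -y, -z); pixel columns grow to the right and rows downward; lengths in m; the calibration is good to about 2 mm. A picture is of the moment at which its call begins: read the wrist's pose just before it. camera_params takes no time and is no camera call.
- arm.finish_job(): hands the job in, once; it reports no verdict.
The state is a dict: "time": time; "joint_pos": joint angles; "qvel": joint speeds; "joint_torque": joint torques, N m; "eef_pos": TCP position; "ee_rot": TCP orientation; "wrist_force": force on the tool from outside, world axes, zero at the start; "wrist_torque": the same for the moment, N m; "gripper_width": finger opening in m.
Only numpy, scipy, OpenCV 4.12 (cv2) and the standard library are available. Lean on these libraries where they do the work, as an engineer would, in place of code of your own. Each camera call takes 0.05 s, during which the arm holds its last target. There are 200 camera calls.

### The job

Close up the wooden bead case using only the outside of your fingertips: first, with the case's side-hinged door still wide open, push the white two-compartment tray all the way home into the case, then push the door fully shut over it. Do not lift or carry the tray, and leave the jewellery, jars and tools around and on the case standing where they are. Finish with the hand clear of everything.

Things in the scene. Friction and masses are not known exactly. Their poses are not given: they have to be found in the camera images.
- bead_case: Low fixed beech case, mouth towards the robot. Origin on the table under the mouth's middle; x points into the case, y left, z up. In mm: roofed x 0..139, y -60..60, roof top z 52; base board 6 thick, 120 wide, sticks out of the mouth as a porch to x -105. Passage 104 wide, z 6 to 44, back wall (tray stop) at x 131. Stands up to 0.35 rad askew.
- tray: Loose white open tray, 130 (x) by 100 by 34 mm high, 4 mm walls, one cross wall, beads fixed in it, about 0.25 kg. Origin under its centre, x pointing into the case. Lies on the base board (z 6 mm), 2 mm play each side, sticking 45 to 85 mm out of the mouth; a push of a few N on the middle of its front slides it in until the back wall stops it.
- tray_front (a point): Middle of the outside of the tray's front wall (the end sticking out towards the robot), 23 mm above the table. In the case's frame its x is -45 to -85 mm at the start and about +1 mm when home (flush with the mouth).
- case_door (a joint): Door angle a, rad: 0 shut, starts 1.6 to 2.2, stop 2.4. Upright panel 120 long, z 10 to 52, 8 mm thick, no handle, hinged at the mouth's left (+y) edge. In the case's x, y it runs from the hinge along (-sin a, -cos a); its outer face looks along (-cos a, sin a), 4 mm from the mid-plane, at x -10 mm when shut. Light friction hinge (0.03 N m), stays where left. Cannot shut while the tray sticks out.
- door_hinge (a point): On the door's hinge axis, at the door's lower edge, 10 mm above the table; fixed to the case at x = -6, y = 60 mm in its frame; same axes as the case.
- door_edge (a point): Middle of the door's free edge, 120 mm from the hinge axis, half way up the door (31 mm above the table); moves with the door.
- bead_jar: Bystander: round jar with metal lid, 48 diameter, 62 high, loose, close to the right side of the case; origin under its centre.
- ring_cone: Bystander: slim upright wooden ring cone, foot 60 diameter, 117 high, loose, at the left side of the case towards its back; origin under its centre.
- bangle: Bystander: brass bangle, 66 diameter, 10 high, lying loose on the case's roof; origin at the centre of its underside.
- bead_dish: Bystander: small white dish of beads, 80 by 60 by 20 high, loose, to the right of the porch; origin under its centre.
- spool: Bystander: grey spool, 52 diameter, 36 high, standing loose on the table to the right; origin under its centre.
- pliers: Bystander: pliers lying on the table to the left, about 140 long, 16 high; origin on the table between the handles.
- glue_bottle: Bystander: small white bottle, 36 diameter, 85 high, on the table to the left; origin under its centre.
Things that resemble listed ones, but are neither listed nor needed, are in the scene too. Leave any yellow look-alike of the tray alone.

How it is judged:
On the way, in this order (a step that is already met when the one before it is completed fails the run):
1. the tray is home in the case while the door is still open (x of tray_front in the frame of bead_case between -0.006 and 0.006 m and value of joint case_door above 0.7 rad), for 0.1 s.
2. the door is shut (value of joint case_door below 0.05 rad), for 0.2 s.
At the end, for the whole second after the job is handed in: The tray lies on the base board inside the case with its front within 6 mm of the mouth, and the door is shut to within 0.05 rad, both at rest (x of tray_front in the frame of bead_case between -0.006 and 0.006 m and value of joint case_door below 0.05 rad and z of tray in the frame of bead_case below 0.01 m and linear speed of tray below 0.01 m/s and velocity of joint case_door below 0.05 rad/s); the robot touches nothing.
It fails at once if the tray is lifted more than 8 mm (z of tray in the frame of bead_case above 0.014 m).
It fails at once if a bystander is moved more than 15 mm, lifted or knocked over (distance of any of bead_jar, ring_cone, bangle, bead_dish, spool, pliers, glue_bottle from where it was at the start of the episode above 0.015 m or angle between any of bead_jar, ring_cone, bangle, bead_dish, spool, pliers, glue_bottle's own z axis and vertical above 0.3 rad).
It also fails if it takes over 58 s, if anything falls off the work surface, if the arm or the gripper's body presses on something with over 40 N, if the wrist force passes 120 N, or if a joint passes its speed limit or range.

## Working session

There is one attempt and no reset: what is moved stays moved. The work goes in short steps, Python scripts to look and compute and a tool call to move; the robot and the scene stay as the last step left them, time stands still between calls to the robot, and variables do not carry over. Pictures are saved under pics/ and viewed, about 8 in all and at most 12, crops included, and the job is handed in when it is done.

Besides the shell and the picture viewer there is one more tool, called after ">>>" by a JSON object that holds its "op" and its "data", one argument or row to a line. jog_arm: Moves the arm, as the interface text tells. Its arguments: {"type":"object","properties":{"targets":{"type":"array","items":{"type":"object","properties":{"wx":{"type":"number"},"wy":{"type":"number"},"wz":{"type":"number"},"x":{"type":"number"},"y":{"type":"number"},"z":{"type":"number"},"gripper":{"type":"number"}}}},"grip_force":{"type":"number"}},"required":["targets"]}

```bash
ls; mkdir -p pics; python3 - <<'E'
from station import arm
import cv2,numpy as np
for n in ("top","side"):
    cv2.imwrite(f"pics/{n}0.png",arm.camera(n)[:,:,::-1])
    p=arm.camera_params(n);print(n,p['fx'],p['fy'],p['cx'],p['cy'],p['D'],np.round(p['pose'],4).tolist())
s=arm.read_state();print({k:np.round(v,4).tolist() for k,v in s.items()})
E
```

```text
pics
top 365.27088426813384 365.27088426813384 314.2212330258663 195.6211324041123 [0.02598363 0.         0.         0.         0.        ] [[-0.0213, 0.9958, -0.0893, 0.4794], [-0.9993, -0.0184, 0.0327, 0.0401], [0.031, 0.0899, 0.9955, 1.1671], [0.0, 0.0, 0.0, 1.0]]
side 421.5186814139612 421.5186814139612 319.50144085224576 197.20480320239224 [-0.04108207  0.          0.          0.          0.        ] [[0.8417, 0.2842, -0.4591, -0.0848], [-0.5393, 0.4037, -0.739, -1.005], [-0.0247, 0.8696, 0.4931, 0.7413], [0.0, 0.0, 0.0, 1.0]]
{'time': 0.1, 'joint_pos': [1.0062, 0.2593, 1.5359, -0.0, 1.348, -0.2028], 'qvel': [0.0003, -0.0016, -0.0029, -0.0006, -0.0007, -0.0002], 'joint_torque': [0.0013, -44.6965, -29.1248, -0.0002, 0.0064, -0.0], 'eef_pos': [0.1944, 0.514, 0.2306], 'ee_rot': [-0.5651, -3.0897, 0.0024], 'wrist_force': [0.1917, -0.3118, 0.979], 'wrist_torque': [-0.0365, 0.0182, 0.0219], 'gripper_width': 0.0854}
```

View pics/top0.png

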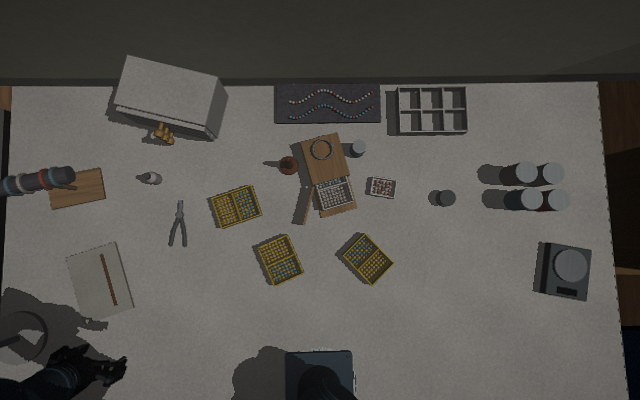

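View pics/side0.png

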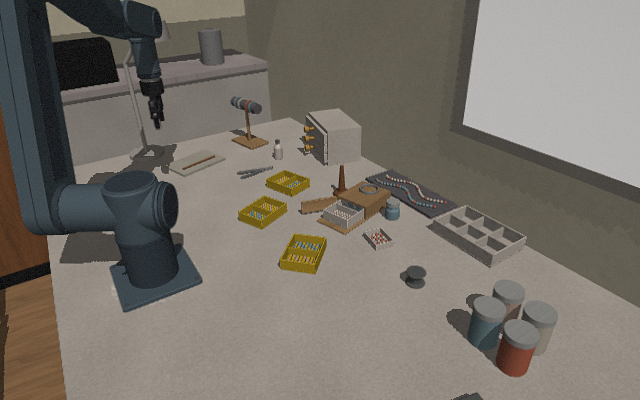

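The top view shows the case roof at about (325,158) with the bangle on it and the white tray at (335,193). The open door runs from about (311,187) to (305,222). The yellow look-alikes are at (235,205), (278,259) and (367,258). The grey sorter at (432,110) could also be taken for the tray. I choose the white tray in the case mouth and check it in a crop.

```bash
cat > h.py <<'E'
import cv2,numpy as np
from station import arm
from scipy.spatial.transform import Rotation as R
def cam(n):
    p=arm.camera_params(n);K=np.array([[p['fx'],0,p['cx']],[0,p['fy'],p['cy']],[0,0,1]]);return K,np.array(p['D']),p
def T_of(n,s=None):
    p=arm.camera_params(n)
    if n!='wrist': return np.array(p['pose'])
    s=s or arm.read_state();T=np.eye(4);T[:3,:3]=R.from_rotvec(s['ee_rot']).as_matrix();T[:3,3]=s['eef_pos'];return T@np.array(p['hand_eye'])
def ray(n,uv,z,s=None):
    "pixels -> world points on plane z"
    K,D,p=cam(n);T=T_of(n,s)
    q=cv2.undistortPoints(np.float64(uv).reshape(-1,1,2),K,D).reshape(-1,2)
    d=np.c_[q[:,0],-q[:,1],-np.ones(len(q))]@T[:3,:3].T
    o=T[:3,3];return o+d*((np.broadcast_to(z,len(q))-o[2])/d[:,2])[:,None]
def proj(n,P,s=None):
    K,D,p=cam(n);T=np.linalg.inv(T_of(n,s));c=np.float64(P)@T[:3,:3].T+T[:3,3]
    c=c*[1,-1,-1];return cv2.projectPoints(c,np.zeros(3),np.zeros(3),K,D)[0].reshape(-1,2)
def crop(img,u0,v0,u1,v1,f,name):
    cv2.imwrite(name,cv2.resize(img[v0:v1,u0:u1,::-1],None,fx=f,fy=f,interpolation=cv2.INTER_CUBIC))
E
python3 - <<'E'
from h import *
crop(arm.camera('top'),255,125,405,235,5,'pics/c1.png')
E
```

```text
(no output)
```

View pics/c1.png

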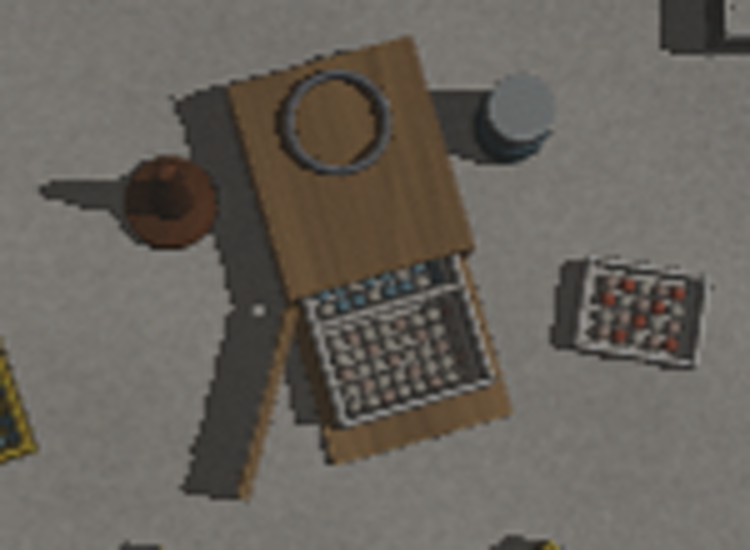

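The crop shows the white tray in the case mouth, with its front top edge from (342,426) to (494,381). The roof corners are at (230,87), (412,37), (472,248) and (288,303), and the door's free end is near (247,497).

```bash
python3 - <<'E'
from h import *
from scipy.optimize import least_squares
c=lambda a:(np.float64(a)+.5)/5-.5+np.array([255,125])
L=np.array([[.139,.06,.052],[.139,-.06,.052],[0,-.06,.052],[0,.06,.052],[-.105,.06,.006],[-.105,-.06,.006]])
uv=c([(230,87),(412,37),(472,248),(288,303),(328,463),(511,412)])
def W(q,P):
    return np.c_[q[0]+np.cos(q[2])*P[:,0]-np.sin(q[2])*P[:,1],q[1]+np.sin(q[2])*P[:,0]+np.cos(q[2])*P[:,1],P[:,2]]
r=least_squares(lambda q:(proj('top',W(q,L))-uv).ravel(),[.5,0,.25])
q=r.x;print('case',q,r.fun.round(2))
def inv(p):
    d=p[:,:2]-q[:2];C,S=np.cos(q[2]),np.sin(q[2]);return np.c_[d@[C,S],d@[-S,C]]
t=ray('top',c([(342,426),(494,381)]),.040);print('tray front',t.round(4),inv(t).round(4))
d=ray('top',c([(247,497),(241,497),(254,497)]),.052);i=inv(d);print('door end',d.round(4),i.round(4))
h=i[0]-[-.006,.06];print('a',np.arctan2(-h[0],-h[1]),np.linalg.norm(h))
b=ray('top',c([(170,200),(520,105),(590,262),(700,365)]),[.0,.062,.02,.02]);print('cone,jar,dish',b.round(3),inv(b).round(3))
s=arm.read_state();print(R.from_rotvec(s['ee_rot']).as_matrix().round(3))
E
```

```text
case [ 0.628759   -0.04870357  0.25307258] [-0.66 -0.37  0.03 -0.36  0.42  0.01 -0.14 -0.68  0.43  0.69 -0.06  0.73]
tray front [[ 0.5359 -0.0231  0.04  ]
 [ 0.562  -0.1183  0.04  ]] [[-0.0835  0.048 ]
 [-0.082  -0.0507]]
door end [[0.4933 0.0364 0.052 ]
 [0.4933 0.0401 0.052 ]
 [0.4932 0.0322 0.052 ]] [[-0.1099  0.1163]
 [-0.1089  0.1198]
 [-0.111   0.1122]]
a 2.067680379588808 0.11816247165482692
cone,jar,dish [[ 0.686  0.082  0.   ]
 [ 0.731 -0.137  0.062]
 [ 0.638 -0.185  0.02 ]
 [ 0.571 -0.252  0.02 ]] [[ 0.088  0.112]
 [ 0.077 -0.111]
 [-0.025 -0.134]
 [-0.107 -0.183]]
[[-0.935  0.354 -0.001]
 [ 0.354  0.935 -0.001]
 [ 0.    -0.001 -1.   ]]
```

>>> {"op": "jog_arm", "data": {
  "targets": [
    {"wz": -0.123,"gripper": 0},
    {"wz": -0.123,"gripper": 0},
    {"wz": -0.123,"gripper": 0},
    {"wz": -0.123,"gripper": 0},
    {"wz": -0.124,"gripper": 0}
  ],
  "grip_force": 20
}}

```text
validation failed for argument at $.ta...
```

>>> {"op": "jog_arm", "data": {
  "targets": [
    {"x": -10,"y": -45,"gripper": 0},
    {"x": -10,"y": -45,"gripper": 0},
    {"x": -10,"y": -45,"gripper": 0},
    {"x": -10,"y": -45,"gripper": 0},
    {"x": -10,"y": -45,"gripper": 0}
  ]
}}

```text
validation failed for argument at $.ta...
```

>>> {"op": "jog_arm", "data": {
  "targets": [
    {"x": -10,"y": -45},
    {"x": -10,"y": -45},
    {"x": -10,"y": -45},
    {"x": -10,"y": -45},
    {"x": -10,"y": -45}
  ]
}}

```text
validation failed for argument at $.ta...
```

```bash
cat >> h.py <<'E'
Q=(0.6288,-0.0487,0.2531)
def cf(p):
    d=np.asarray(p)[:2]-Q[:2];C,S=np.cos(Q[2]),np.sin(Q[2]);return np.array([d@[C,S],d@[-S,C]])
def st():
    s=arm.read_state();M=R.from_rotvec(s['ee_rot']).as_matrix();C,S=np.cos(Q[2]),np.sin(Q[2])
    print('t',round(s['time'],2),'case xy mm',(cf(s['eef_pos'])*1e3).round(1),'z',round(s['eef_pos'][2]*1e3,1),'yaw of tool x rel -case x',round(np.arctan2(-M[1,0],-M[0,0])-Q[2],3),'tilt',M[:2,2].round(3),'F case',(cf(np.array(s['wrist_force'][:2])+Q[:2])).round(2),round(s['wrist_force'][2],2),'w',s['gripper_width'])
E
python3 -c "
from h import *
st()"
```

```text
t 0.15 case xy mm [-279.6  653.6] z 230.7 yaw of tool x rel -case x -0.615 tilt [-0.001 -0.001] F case [-0.38  0.65] -0.65 w 0.0859236119707666
```

>>> {"op": "jog_arm", "data": {
  "targets": [
    {"x": 0,"y": 0,"z": 0,"wx": 0,"wy": 0,"wz": -0.123,"gripper": 0},
    {"x": 0,"y": 0,"z": 0,"wx": 0,"wy": 0,"wz": -0.123,"gripper": 0},
    {"x": 0,"y": 0,"z": 0,"wx": 0,"wy": 0,"wz": -0.123,"gripper": 0},
    {"x": 0,"y": 0,"z": 0,"wx": 0,"wy": 0,"wz": -0.123,"gripper": 0},
    {"x": 0,"y": 0,"z": 0,"wx": 0,"wy": 0,"wz": -0.123,"gripper": 0}
  ],
  "grip_force": 20
}}

```text
time: 0.65
eef_pos: [0.1946, 0.5142, 0.2309]
ee_rot: [0.405, -3.115, 0.001]
wrist_force: [-0.1, -0.6, 0.5]
gripper_width: 0.0127
```

>>> {"op": "jog_arm", "data": {
  "targets": [
    {"x": -10,"y": -45,"z": 0,"wx": 0,"wy": 0,"wz": 0,"gripper": 0},
    {"x": -10,"y": -45,"z": 0,"wx": 0,"wy": 0,"wz": 0,"gripper": 0},
    {"x": -10,"y": -45,"z": 0,"wx": 0,"wy": 0,"wz": 0,"gripper": 0},
    {"x": -10,"y": -45,"z": 0,"wx": 0,"wy": 0,"wz": 0,"gripper": 0},
    {"x": -10,"y": -45,"z": 0,"wx": 0,"wy": 0,"wz": 0,"gripper": 0}
  ]
}}

```text
time: 1.15
eef_pos: [0.2996, 0.3075, 0.2312]
ee_rot: [0.398, -3.116, 0.0]
wrist_force: [0.9, 0.5, -0.5]
gripper_width: -0.0001
```

>>> {"op": "jog_arm", "data": {
  "targets": [
    {"x": -10,"y": -45,"z": 0,"wx": 0,"wy": 0,"wz": 0,"gripper": 0},
    {"x": -10,"y": -45,"z": 0,"wx": 0,"wy": 0,"wz": 0,"gripper": 0},
    {"x": -10,"y": -45,"z": 0,"wx": 0,"wy": 0,"wz": 0,"gripper": 0},
    {"x": -10,"y": -45,"z": 0,"wx": 0,"wy": 0,"wz": 0,"gripper": 0},
    {"x": -10,"y": -45,"z": 0,"wx": 0,"wy": 0,"wz": 0,"gripper": 0}
  ]
}}

```text
time: 1.65
eef_pos: [0.4045, 0.102, 0.2314]
ee_rot: [-0.396, 3.116, 0.0]
wrist_force: [0.3, 0.3, 0.2]
gripper_width: -0.0004
```

```bash
python3 -c "
from h import *
st()"
```

```text
t 1.65 case xy mm [-179.4  202.1] z 231.4 yaw of tool x rel -case x -0.0 tilt [0. 0.] F case [0.33 0.24] 0.17 w -0.00042140805945435996
```

>>> {"op": "jog_arm", "data": {
  "targets": [
    {"x": -10,"y": -40,"z": 0,"wx": 0,"wy": 0,"wz": 0,"gripper": 0},
    {"x": -10,"y": -40,"z": 0,"wx": 0,"wy": 0,"wz": 0,"gripper": 0},
    {"x": -10,"y": -40,"z": 0,"wx": 0,"wy": 0,"wz": 0,"gripper": 0},
    {"x": -10,"y": -40,"z": 0,"wx": 0,"wy": 0,"wz": 0,"gripper": 0},
    {"x": -10,"y": -42,"z": 0,"wx": 0,"wy": 0,"wz": 0,"gripper": 0}
  ]
}}

```text
time: 2.15
eef_pos: [0.5035, -0.0807, 0.2311]
ee_rot: [0.396, -3.116, -0.001]
wrist_force: [1.6, 0.6, 0.4]
gripper_width: 0.0001
```

```bash
python3 -c "
from h import *
st()
s=arm.read_state();i=arm.camera('wrist');cv2.imwrite('pics/w1.png',i[:,:,::-1])
C,S=np.cos(Q[2]),np.sin(Q[2])
P=np.array([[-83,50,40],[-83,-50,40],[-105,60,6],[-105,-60,6],[-111,116,52],[0,60,52],[0,-60,52]])/1e3
Wd=np.c_[Q[0]+C*P[:,0]-S*P[:,1],Q[1]+S*P[:,0]+C*P[:,1],P[:,2]]
print(proj('wrist',Wd,s).round(0).tolist())
"
```

```text
t 2.15 case xy mm [-129.3    0.4] z 231.1 yaw of tool x rel -case x -0.0 tilt [-0.  0.] F case [1.65 0.19] 0.44 w 5.0314790748594e-05
[[369.0, 225.0], [270.0, 225.0], [374.0, 195.0], [264.0, 195.0], [439.0, 202.0], [376.0, 303.0], [262.0, 303.0]]
```

View pics/w1.png

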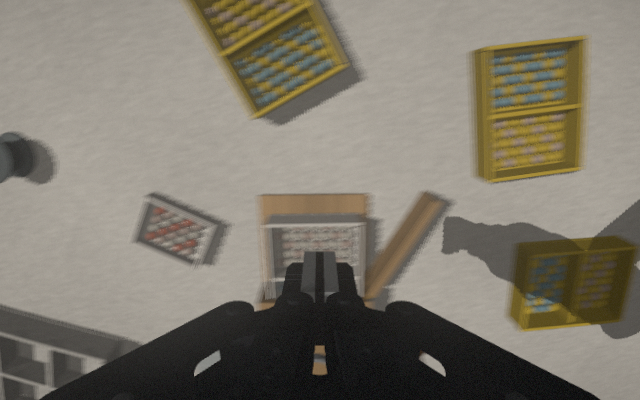

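The wrist view agrees with the fit to a few pixels. The porch front edge is at row 195, the tray front at about row 220, the door tip at (440,200), and everything is square to the image. I descend in front of the tray.

>>> {"op": "jog_arm", "data": {
  "targets": [
    {"x": 0,"y": 0,"z": 45,"wx": 0,"wy": 0,"wz": 0,"gripper": 0},
    {"x": 0,"y": 0,"z": 45,"wx": 0,"wy": 0,"wz": 0,"gripper": 0},
    {"x": 0,"y": 0,"z": 45,"wx": 0,"wy": 0,"wz": 0,"gripper": 0},
    {"x": 0,"y": 0,"z": 45,"wx": 0,"wy": 0,"wz": 0,"gripper": 0},
    {"x": 0,"y": 0,"z": 29,"wx": 0,"wy": 0,"wz": 0,"gripper": 0}
  ]
}}

```text
time: 2.7
eef_pos: [0.5011, -0.0784, 0.0192]
ee_rot: [0.396, -3.113, -0.003]
wrist_force: [-0.6, 0.6, 0.7]
gripper_width: 0.0
```

>>> {"op": "jog_arm", "data": {
  "targets": [
    {"x": -6,"y": 0,"z": 0,"wx": 0,"wy": 0,"wz": 0,"gripper": 0},
    {"x": -6,"y": 0,"z": 0,"wx": 0,"wy": 0,"wz": 0,"gripper": 0},
    {"x": -6,"y": 0,"z": 0,"wx": 0,"wy": 0,"wz": 0,"gripper": 0},
    {"x": -6,"y": 0,"z": 0,"wx": 0,"wy": 0,"wz": 0,"gripper": 0},
    {"x": -6,"y": 0,"z": 0,"wx": 0,"wy": 0,"wz": 0,"gripper": 0}
  ]
}}

```text
time: 3.2
eef_pos: [0.534, -0.0718, 0.0239]
ee_rot: [-0.397, 3.114, -0.002]
wrist_force: [0.9, -0.5, 0.6]
gripper_width: -0.0001
```

```bash
python3 -c "
from h import *
st()"
```

```text
t 3.2 case xy mm [-97.6   1.3] z 23.9 yaw of tool x rel -case x 0.0 tilt [ 0.003 -0.001] F case [ 0.77 -0.69] 0.57 w -9.319569127494534e-05
```

>>> {"op": "jog_arm", "data": {
  "targets": [
    {"x": -7,"y": 0,"z": 0,"wx": 0,"wy": 0,"wz": 0,"gripper": 0},
    {"x": -7,"y": 0,"z": 0,"wx": 0,"wy": 0,"wz": 0,"gripper": 0},
    {"x": -7,"y": 0,"z": 0,"wx": 0,"wy": 0,"wz": 0,"gripper": 0},
    {"x": -7,"y": 0,"z": 0,"wx": 0,"wy": 0,"wz": 0,"gripper": 0},
    {"x": -7,"y": 0,"z": 0,"wx": 0,"wy": 0,"wz": 0,"gripper": 0}
  ]
}}

```text
time: 3.7
eef_pos: [0.5666, -0.0628, 0.0223]
ee_rot: [0.397, -3.116, -0.0]
wrist_force: [-1.1, -0.5, 1.2]
gripper_width: 0.0003
```

```bash
python3 -c "
from h import *
st()"
```

```text
t 3.7 case xy mm [-63.7   1.9] z 22.3 yaw of tool x rel -case x 0.0 tilt [-0.  0.] F case [-1.2  -0.23] 1.16 w 0.00027292686050221977
```

>>> {"op": "jog_arm", "data": {
  "targets": [
    {"x": -8,"y": 0,"z": 0,"wx": 0,"wy": 0,"wz": 0,"gripper": 0},
    {"x": -8,"y": 0,"z": 0,"wx": 0,"wy": 0,"wz": 0,"gripper": 0},
    {"x": -8,"y": 0,"z": 0,"wx": 0,"wy": 0,"wz": 0,"gripper": 0},
    {"x": -8,"y": 0,"z": 0,"wx": 0,"wy": 0,"wz": 0,"gripper": 0},
    {"x": -7,"y": 0,"z": 0,"wx": 0,"wy": 0,"wz": 0,"gripper": 0}
  ]
}}

```text
time: 4.2
eef_pos: [0.6046, -0.0529, 0.0222]
ee_rot: [-0.397, 3.116, 0.0]
wrist_force: [-1.2, -1.4, 0.1]
gripper_width: 0.0002
```

>>> {"op": "jog_arm", "data": {
  "targets": [
    {"x": -2,"y": 0,"z": 0,"wx": 0,"wy": 0,"wz": 0,"gripper": 0},
    {"x": -2,"y": 0,"z": 0,"wx": 0,"wy": 0,"wz": 0,"gripper": 0},
    {"x": -2,"y": 0,"z": 0,"wx": 0,"wy": 0,"wz": 0,"gripper": 0},
    {"x": 0,"y": 0,"z": 0,"wx": 0,"wy": 0,"wz": 0,"gripper": 0}
  ]
}}

```text
time: 4.6
eef_pos: [0.6099, -0.0516, 0.0223]
ee_rot: [-0.396, 3.116, 0.0]
wrist_force: [0.2, 0.7, 0.0]
gripper_width: -0.0001
```

```bash
python3 -c "
from h import *
st()
crop(arm.camera('top'),280,145,380,225,8,'pics/c2.png')"
```

```text
t 4.6 case xy mm [-19.    1.9] z 22.3 yaw of tool x rel -case x -0.0 tilt [0. 0.] F case [0.34 0.64] 0.01 w -0.00012789132070087372
```

View pics/c2.png

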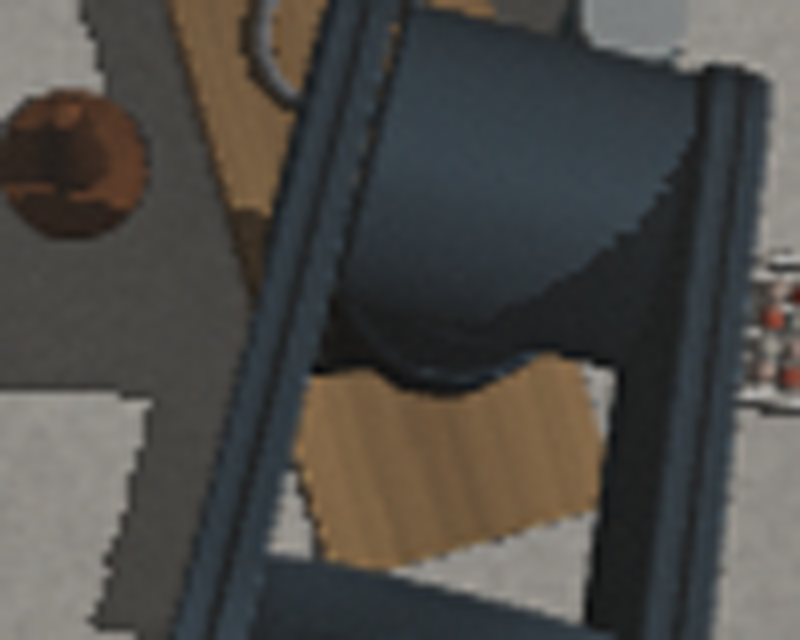

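The top view is blocked by the arm, but the porch is empty, so the tray has slid in. I keep going in small steps until the back wall shows in the force.

>>> {"op": "jog_arm", "data": {
  "targets": [
    {"x": -2,"y": 0,"z": 0,"wx": 0,"wy": 0,"wz": 0,"gripper": 0},
    {"x": -2,"y": 0,"z": 0,"wx": 0,"wy": 0,"wz": 0,"gripper": 0},
    {"x": -2,"y": 0,"z": 0,"wx": 0,"wy": 0,"wz": 0,"gripper": 0},
    {"x": -1,"y": 0,"z": 0,"wx": 0,"wy": 0,"wz": 0,"gripper": 0}
  ]
}}

```text
time: 5.05
eef_pos: [0.6167, -0.0499, 0.0224]
ee_rot: [-0.397, 3.116, -0.0]
wrist_force: [-2.0, -1.5, 1.5]
gripper_width: -0.0002
```

>>> {"op": "jog_arm", "data": {
  "targets": [
    {"x": -1,"y": 0,"z": 0,"wx": 0,"wy": 0,"wz": 0,"gripper": 0},
    {"x": -1,"y": 0,"z": 0,"wx": 0,"wy": 0,"wz": 0,"gripper": 0}
  ]
}}

```text
time: 5.25
eef_pos: [0.6167, -0.0498, 0.0223]
ee_rot: [0.397, -3.113, 0.0]
wrist_force: [-9.3, -2.8, 8.0]
gripper_width: -0.0002
```

```bash
python3 -c "
from h import *
st()"
```

```text
t 5.25 case xy mm [-12.    1.9] z 22.3 yaw of tool x rel -case x 0.001 tilt [-0.004 -0.001] F case [-9.73 -0.4 ] 7.95 w -0.00021949752396447768
```

Contact is firm: the TCP stopped at -12 mm (about -10 expected) with 10 N and rising. I back off, rise, and check that the tray is flush.

>>> {"op": "jog_arm", "data": {
  "targets": [
    {"x": -1,"y": 0,"z": 0,"wx": 0,"wy": 0,"wz": 0,"gripper": 0},
    {"x": 0,"y": 0,"z": 0,"wx": 0,"wy": 0,"wz": 0,"gripper": 0}
  ]
}}

```text
time: 5.45
eef_pos: [0.6167, -0.0499, 0.0223]
ee_rot: [0.397, -3.111, 0.0]
wrist_force: [-9.9, -3.7, 7.1]
gripper_width: 0.0003
```

>>> {"op": "jog_arm", "data": {
  "targets": [
    {"x": 15,"y": 0,"z": 0,"wx": 0,"wy": 0,"wz": 0,"gripper": 0},
    {"x": 30,"y": 0,"z": 0,"wx": 0,"wy": 0,"wz": 0,"gripper": 0},
    {"x": 40,"y": 0,"z": -10,"wx": 0,"wy": 0,"wz": 0,"gripper": 0},
    {"x": 40,"y": 0,"z": -40,"wx": 0,"wy": 0,"wz": 0,"gripper": 0},
    {"x": 30,"y": 0,"z": -40,"wx": 0,"wy": 0,"wz": 0,"gripper": 0}
  ]
}}

```text
time: 5.95
eef_pos: [0.4713, -0.0865, 0.1072]
ee_rot: [0.396, -3.114, -0.003]
wrist_force: [2.0, 0.3, 0.8]
gripper_width: -0.0002
```

>>> {"op": "jog_arm", "data": {
  "targets": [
    {"x": 20,"y": 40,"z": -30,"wx": 0,"wy": 0,"wz": 0,"gripper": 0},
    {"x": 0,"y": 40,"z": -20,"wx": 0,"wy": 0,"wz": 0,"gripper": 0},
    {"x": 0,"y": 40,"z": 0,"wx": 0,"wy": 0,"wz": 0,"gripper": 0},
    {"x": 0,"y": 40,"z": 0,"wx": 0,"wy": 0,"wz": 0,"gripper": 0},
    {"x": 0,"y": 20,"z": 0,"wx": 0,"wy": 0,"wz": 0,"gripper": 0}
  ]
}}

```text
time: 6.45
eef_pos: [0.4107, 0.0825, 0.1561]
ee_rot: [-0.398, 3.114, 0.001]
wrist_force: [0.5, 0.5, -0.5]
gripper_width: 0.0002
```

```bash
python3 -c "
from h import *
st()
a=arm.camera('top')[125:235,255:405];b=arm.camera('wrist')
a=cv2.resize(a,None,fx=5,fy=5,interpolation=cv2.INTER_CUBIC)
cv2.imwrite('pics/c3.png',a[:,:,::-1])"
```

```text
t 6.45 case xy mm [-178.3  181.6] z 156.1 yaw of tool x rel -case x 0.001 tilt [0.002 0.001] F case [0.59 0.33] -0.48 w 0.0001545595236640084
```

View pics/c3.png

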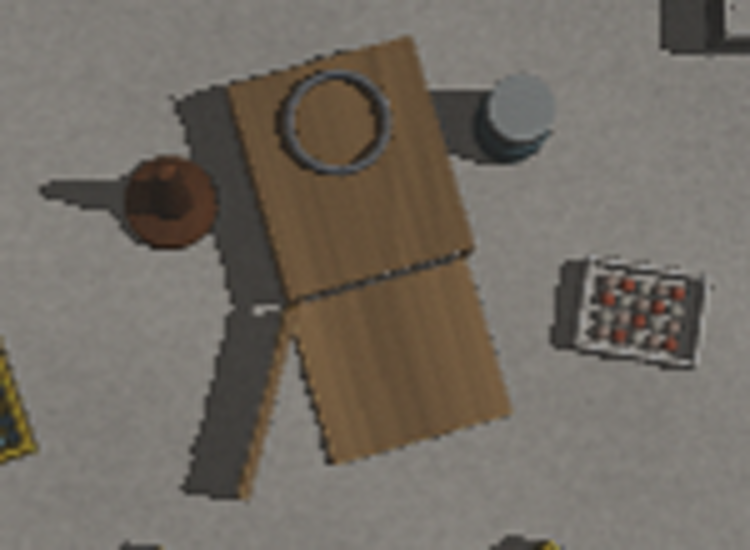

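No part of the tray shows outside the mouth now, only the front-wall sliver under the roof edge. The door is still open, from (290,305) to (247,497), and no bystander has moved. Next I compute the door arc.

>>> {"op": "jog_arm", "data": {
  "targets": [
    {"x": -40,"y": -10,"z": 0,"wx": 0,"wy": 0,"wz": 0,"gripper": 0},
    {"x": -40,"y": -10,"z": 0,"wx": 0,"wy": 0,"wz": 0,"gripper": 0},
    {"x": -38,"y": -12,"z": 40,"wx": 0,"wy": 0,"wz": 0,"gripper": 0},
    {"x": 0,"y": 0,"z": 45,"wx": 0,"wy": 0,"wz": 0,"gripper": 0},
    {"x": 0,"y": 0,"z": 45,"wx": 0,"wy": 0,"wz": 0,"gripper": 0}
  ]
}}

```text
time: 7.05
eef_pos: [0.5317, 0.0775, 0.0288]
ee_rot: [-0.395, 3.113, -0.001]
wrist_force: [-0.5, -0.3, -1.5]
gripper_width: -0.0001
```

```bash
python3 - <<'E'
from h import *
st()
s=arm.read_state();p=cf(s['eef_pos'])*1e3
for a in np.arange(2.1,-.01,-.1):
    h=11*abs(np.cos(a))+14.5*abs(np.sin(a))
    t=np.array([-6,60])+85*np.array([-np.sin(a),-np.cos(a)])+(4+h)*np.array([-np.cos(a),np.sin(a)])
    print(round(a,2),t.round(1),'tool x,y',(t-p).round(1)*[-1,1]);p=t
E
```

```text
t 7.05 case xy mm [-62.4 146.5] z 28.8 yaw of tool x rel -case x -0.001 tilt [ 0.003 -0.   ] F case [-0.51 -0.17] -1.5 w -0.00013322865909026567
2.1 [-68.2 122. ] tool x,y [  5.8 -24.5]
2.0 [-74.2 115.2] tool x,y [ 6.  -6.8]
1.9 [-79.6 107.6] tool x,y [ 5.3 -7.5]
1.8 [-84.1  99.4] tool x,y [ 4.5 -8.2]
1.7 [-87.7  90.6] tool x,y [ 3.6 -8.8]
1.6 [-90.4  81.3] tool x,y [ 2.7 -9.3]
1.5 [-92.1  73.2] tool x,y [ 1.7 -8.1]
1.4 [-93.2  65.4] tool x,y [ 1.  -7.8]
1.3 [-93.5  57.4] tool x,y [ 0.3 -8. ]
1.2 [-93.   49.2] tool x,y [-0.5 -8.2]
1.1 [-91.7  41. ] tool x,y [-1.3 -8.3]
1.0 [-89.5  32.7] tool x,y [-2.2 -8.3]
0.9 [-86.4  24.5] tool x,y [-3.1 -8.2]
0.8 [-82.3  16.6] tool x,y [-4.  -7.9]
0.7 [-77.4   9. ] tool x,y [-5.  -7.6]
0.6 [-71.5   1.9] tool x,y [-5.9 -7.1]
0.5 [-64.8  -4.7] tool x,y [-6.7 -6.6]
0.4 [-57.3 -10.6] tool x,y [-7.5 -5.9]
0.3 [-49.1 -15.6] tool x,y [-8.2 -5.1]
0.2 [-40.2 -19.8] tool x,y [-8.9 -4.1]
0.1 [-30.8 -22.9] tool x,y [-9.4 -3.1]
-0.0 [-21. -25.] tool x,y [-9.8 -2.1]
```

>>> {"op": "jog_arm", "data": {
  "targets": [
    {"x": 3,"y": -12,"z": 0,"wx": 0,"wy": 0,"wz": 0,"gripper": 0},
    {"x": 3,"y": -12,"z": 0,"wx": 0,"wy": 0,"wz": 0,"gripper": 0},
    {"x": 6,"y": -7,"z": 0,"wx": 0,"wy": 0,"wz": 0,"gripper": 0},
    {"x": 5,"y": -8,"z": 0,"wx": 0,"wy": 0,"wz": 0,"gripper": 0},
    {"x": 5,"y": -8,"z": 0,"wx": 0,"wy": 0,"wz": 0,"gripper": 0}
  ]
}}

```text
time: 7.55
eef_pos: [0.5207, 0.0266, 0.0322]
ee_rot: [-0.395, 3.113, -0.002]
wrist_force: [1.0, 1.2, 0.2]
gripper_width: 0.0001
```

>>> {"op": "jog_arm", "data": {
  "targets": [
    {"x": 4,"y": -9,"z": 0,"wx": 0,"wy": 0,"wz": 0,"gripper": 0},
    {"x": 3,"y": -9,"z": 0,"wx": 0,"wy": 0,"wz": 0,"gripper": 0},
    {"x": 2,"y": -8,"z": 0,"wx": 0,"wy": 0,"wz": 0,"gripper": 0},
    {"x": 1,"y": -8,"z": 0,"wx": 0,"wy": 0,"wz": 0,"gripper": 0},
    {"x": 0,"y": -8,"z": 0,"wx": 0,"wy": 0,"wz": 0,"gripper": 0}
  ]
}}

```text
time: 8.05
eef_pos: [0.5205, -0.0159, 0.03]
ee_rot: [0.397, -3.116, -0.0]
wrist_force: [0.6, -0.4, -0.6]
gripper_width: -0.0
```

```bash
python3 -c "
from h import *
st()"
```

```text
t 8.05 case xy mm [-96.7  58.8] z 30.0 yaw of tool x rel -case x 0.0 tilt [-0.  0.] F case [ 0.48 -0.57] -0.63 w -2.5593789148043004e-05
```

>>> {"op": "jog_arm", "data": {
  "targets": [
    {"x": -1,"y": -9,"z": 0,"wx": 0,"wy": 0,"wz": 0,"gripper": 0},
    {"x": -2,"y": -9,"z": 0,"wx": 0,"wy": 0,"wz": 0,"gripper": 0},
    {"x": -3,"y": -9,"z": 0,"wx": 0,"wy": 0,"wz": 0,"gripper": 0},
    {"x": -4,"y": -8,"z": 0,"wx": 0,"wy": 0,"wz": 0,"gripper": 0},
    {"x": -4,"y": -8,"z": 0,"wx": 0,"wy": 0,"wz": 0,"gripper": 0}
  ]
}}

```text
time: 8.55
eef_pos: [0.5454, -0.0541, 0.03]
ee_rot: [0.396, -3.116, -0.0]
wrist_force: [-0.8, 1.2, -0.8]
gripper_width: -0.0004
```

>>> {"op": "jog_arm", "data": {
  "targets": [
    {"x": -5,"y": -7,"z": 0,"wx": 0,"wy": 0,"wz": 0,"gripper": 0},
    {"x": -6,"y": -7,"z": 0,"wx": 0,"wy": 0,"wz": 0,"gripper": 0},
    {"x": -7,"y": -6,"z": 0,"wx": 0,"wy": 0,"wz": 0,"gripper": 0},
    {"x": -8,"y": -6,"z": 0,"wx": 0,"wy": 0,"wz": 0,"gripper": 0},
    {"x": -8,"y": -5,"z": 0,"wx": 0,"wy": 0,"wz": 0,"gripper": 0}
  ]
}}

```text
time: 9.05
eef_pos: [0.5863, -0.0753, 0.0301]
ee_rot: [0.397, -3.116, 0.0]
wrist_force: [-1.0, 0.2, 0.3]
gripper_width: -0.0
```

```bash
python3 -c "
from h import *
st()"
```

```text
t 9.05 case xy mm [-47.8 -15.1] z 30.1 yaw of tool x rel -case x 0.0 tilt [-0. -0.] F case [-0.88  0.4 ] 0.29 w -1.9478262715221436e-05
```

>>> {"op": "jog_arm", "data": {
  "targets": [
    {"x": -7,"y": -4,"z": 0,"wx": 0,"wy": 0,"wz": 0,"gripper": 0},
    {"x": -7,"y": -3,"z": 0,"wx": 0,"wy": 0,"wz": 0,"gripper": 0},
    {"x": -5,"y": -2,"z": 0,"wx": 0,"wy": 0,"wz": 0,"gripper": 0},
    {"x": -3,"y": -1,"z": 0,"wx": 0,"wy": 0,"wz": 0,"gripper": 0},
    {"x": -1,"y": 0,"z": 0,"wx": 0,"wy": 0,"wz": 0,"gripper": 0}
  ]
}}

```text
time: 9.55
eef_pos: [0.6106, -0.0789, 0.0301]
ee_rot: [-0.397, 3.116, -0.0]
wrist_force: [0.4, -0.7, -0.5]
gripper_width: -0.0001
```

>>> {"op": "jog_arm", "data": {
  "targets": [
    {"x": -1,"y": 0,"z": 0,"wx": 0,"wy": 0,"wz": 0,"gripper": 0},
    {"x": -1,"y": 0,"z": 0,"wx": 0,"wy": 0,"wz": 0,"gripper": 0},
    {"x": 0,"y": 0,"z": 0,"wx": 0,"wy": 0,"wz": 0,"gripper": 0}
  ]
}}

```text
time: 9.85
eef_pos: [0.6122, -0.0783, 0.0301]
ee_rot: [-0.397, 3.116, -0.0]
wrist_force: [0.8, 0.4, 0.5]
gripper_width: 0.0
```

```bash
python3 -c "
from h import *
st()"
```

```text
t 9.85 case xy mm [-23.5 -24.5] z 30.1 yaw of tool x rel -case x 0.0 tilt [0. 0.] F case [0.83 0.22] 0.53 w 3.152429035380006e-05
```

>>> {"op": "jog_arm", "data": {
  "targets": [
    {"x": -1,"y": 0,"z": 0,"wx": 0,"wy": 0,"wz": 0,"gripper": 0},
    {"x": -1,"y": 0,"z": 0,"wx": 0,"wy": 0,"wz": 0,"gripper": 0},
    {"x": 0,"y": 0,"z": 0,"wx": 0,"wy": 0,"wz": 0,"gripper": 0}
  ]
}}

```text
time: 10.15
eef_pos: [0.6139, -0.0779, 0.0301]
ee_rot: [0.397, -3.116, 0.0]
wrist_force: [-1.9, -0.6, 0.2]
gripper_width: 0.0001
```

>>> {"op": "jog_arm", "data": {
  "targets": [
    {"x": -1,"y": 0,"z": 0,"wx": 0,"wy": 0,"wz": 0,"gripper": 0},
    {"x": 0,"y": 0,"z": 0,"wx": 0,"wy": 0,"wz": 0,"gripper": 0},
    {"x": 0,"y": 0,"z": 0,"wx": 0,"wy": 0,"wz": 0,"gripper": 0}
  ]
}}

```text
time: 10.45
eef_pos: [0.614, -0.0779, 0.0301]
ee_rot: [0.397, -3.114, -0.0]
wrist_force: [-5.3, -1.3, 2.4]
gripper_width: 0.0001
```

```bash
python3 -c "
from h import *
st()"
```

```text
t 10.45 case xy mm [-21.7 -24.5] z 30.1 yaw of tool x rel -case x 0.0 tilt [-0.002 -0.   ] F case [-5.41  0.09] 2.38 w 0.00012196929911100694
```

The door stopped at TCP x = -21.7 mm with force rising, as expected for shut. One more small push, then I retreat and look.

>>> {"op": "jog_arm", "data": {
  "targets": [
    {"x": -1,"y": 0,"z": 0,"wx": 0,"wy": 0,"wz": 0,"gripper": 0},
    {"x": -1,"y": 0,"z": 0,"wx": 0,"wy": 0,"wz": 0,"gripper": 0},
    {"x": 0,"y": 0,"z": 0,"wx": 0,"wy": 0,"wz": 0,"gripper": 0},
    {"x": 0,"y": 0,"z": 0,"wx": 0,"wy": 0,"wz": 0,"gripper": 0}
  ]
}}

```text
time: 10.85
eef_pos: [0.614, -0.0778, 0.03]
ee_rot: [0.397, -3.11, -0.0]
wrist_force: [-11.2, -3.7, 6.4]
gripper_width: 0.0001
```

>>> {"op": "jog_arm", "data": {
  "targets": [
    {"x": 5,"y": 0,"z": 0,"wx": 0,"wy": 0,"wz": 0,"gripper": 0},
    {"x": 30,"y": 0,"z": 0,"wx": 0,"wy": 0,"wz": 0,"gripper": 0},
    {"x": 40,"y": 0,"z": -20,"wx": 0,"wy": 0,"wz": 0,"gripper": 0},
    {"x": 40,"y": 0,"z": -40,"wx": 0,"wy": 0,"wz": 0,"gripper": 0},
    {"x": 30,"y": 20,"z": -40,"wx": 0,"wy": 0,"wz": 0,"gripper": 0}
  ]
}}

```text
time: 11.35
eef_pos: [0.4772, -0.095, 0.1228]
ee_rot: [0.394, -3.116, -0.0]
wrist_force: [0.9, 0.7, 1.7]
gripper_width: 0.0
```

>>> {"op": "jog_arm", "data": {
  "targets": [
    {"x": 10,"y": 40,"z": -30,"wx": 0,"wy": 0,"wz": 0,"gripper": 0},
    {"x": 0,"y": 40,"z": -20,"wx": 0,"wy": 0,"wz": 0,"gripper": 0},
    {"x": 0,"y": 40,"z": 0,"wx": 0,"wy": 0,"wz": 0,"gripper": 0},
    {"x": 0,"y": 40,"z": 0,"wx": 0,"wy": 0,"wz": 0,"gripper": 0},
    {"x": 0,"y": 20,"z": 0,"wx": 0,"wy": 0,"wz": 0,"gripper": 0}
  ]
}}

```text
time: 11.85
eef_pos: [0.4234, 0.0799, 0.1726]
ee_rot: [-0.399, 3.114, 0.002]
wrist_force: [0.8, -1.0, 0.7]
gripper_width: -0.0004
```

```bash
python3 -c "
from h import *
st()
crop(arm.camera('top'),255,125,405,235,5,'pics/c4.png')"
```

```text
t 11.85 case xy mm [-166.7  176. ] z 172.6 yaw of tool x rel -case x 0.002 tilt [0.002 0.001] F case [ 0.48 -1.14] 0.66 w -0.0004021276544408197
```

View pics/c4.png

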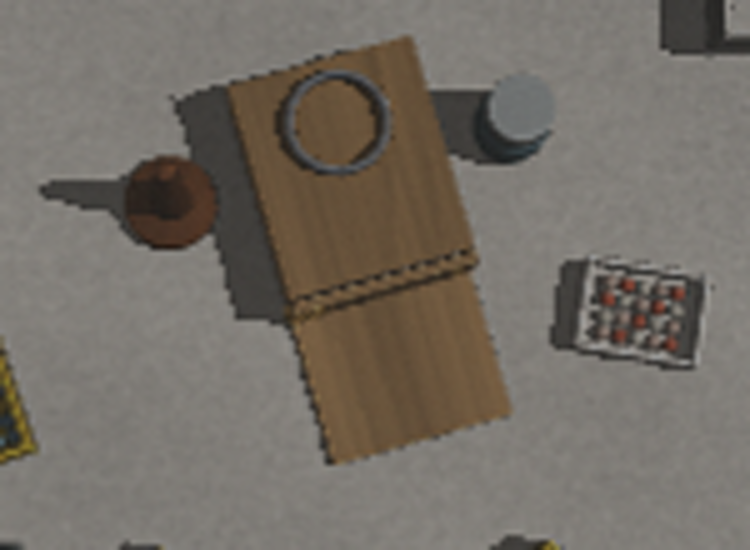

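The door lies parallel along the mouth from (290,310) to (475,262) with an even gap. The bangle, jar, cone and dish are where they were, and the hand is clear. I hand the job in.

```bash
python3 -c "
from station import arm
print(arm.finish_job())"
```

```text
the job is handed in; nothing more can be done
None
```

I pushed the white tray home with the closed fingertips while the door was still open, then swept the door shut from its outer side. The hand then backed off clear and I handed the job in at about 12 s; it reported no verdict.

**Tray:** It stopped on the back wall at 10 N, and the top view then showed nothing sticking out. I did not measure its front directly. From the finger width I had assumed, the stop point puts the front about flush, but 1 to 2 mm short of the nominal +1 mm.

**Door:** It stopped firmly at about 12 N. The fingertip was within 1 mm of the position worked out for a shut door, and the last top view shows the door parallel to the mouth with an even gap.

**Bystanders:** In that last view the bangle, jar, ring cone and dish looked unmoved. The spool, pliers and glue bottle were outside the crop, and the hand passed well away from them.

**Other:** My first three move calls were refused because I had left out fields in the rows; the arm did not move.

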